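Zero the bench thickness checker with its setting gauge

TASK

Zero the thickness checker on the watchmaker's bench: with the mallet, knock the sprung peg on the checker's top fully down (it stays down and draws the shutter out of the slot), and stand or lay the mallet back on the bench. Then take the setting gauge out of its wooden stand and lower its blade upright into the slot until about 35 mm of it is inside, the flange still well clear of the checker's top. Finish while still holding the gauge still at that depth, without letting go; nothing but the mallet may press the peg, and the bottle, loupe and tray stay as they are.

Things in the scene. Friction and masses are not known exactly. Their poses are not given: they have to be found in the camera images.
- checker: The thickness checker: fixed grey block 100 mm (x) by 170 mm (y) by 80 mm high; origin at the centre of its underside, z up. In its flat top are the slot, 40 mm from the centre on the -y side, and the peg, 45 mm from the centre on the +y side.
- slot (a point): Centre of the slot's mouth, level with the checker's top (80 mm above the bench). The slot is 42 mm long along this frame's x and 12 mm wide along its y, with upright walls, open down to the bench. A steel shutter 5 mm below the mouth closes it until the peg is down. z is up.
- peg_top (a point): Centre of the flat upper face of the upright steel peg on the checker's top: round head 20 mm across and 8 mm high on a 14 mm stem. With the peg up this face is 30 mm above the checker's top, fully down 14 mm above it. The point moves with the peg.
- peg (a joint): Travel of the peg: 0 = up (as found), 0.016 m = fully down at its stop. It resists with about 6 to 8 N (light spring and a stiff friction catch) and stays wherever it is driven. The shutter slides 1 mm aside per mm of peg travel; the slot is free from 13 mm.
- mallet_grip (a point): Where to hold the mallet: middle of its level wooden handle, 36 mm from the head's axis and 32 mm above the bench. The handle is a bar 16 mm wide (y, the way to pinch it) and 18 mm high along this frame's x; it leaves the head towards -x and ends 118 mm from the head's axis. z is up. Mass 0.18 to 0.28 kg, mostly in the head.
- mallet_head (a point): Centre of the mallet's head, a white cylinder 32 mm across and 64 mm high, axis upright (z), standing on the bench on its lower striking face, which is 32 mm below this point. It is 36 mm along +x from mallet_grip.
- gauge_grip (a point): Centre of the steel setting gauge's grip, an upright bar 30 mm (x) by 14 mm (y, the way to pinch it) by 50 mm high. Under it: a flange 54 by 24 by 5 mm, then the blade, 40 mm (x) by 10 mm (y), 55 mm long, lower edge rounded (radius 5 mm). This point is 30 mm above the flange's underside, 85 mm above the blade's tip. z up. Mass 0.14 to 0.24 kg.
- gauge_tip (a point): Lowest point of the gauge's blade, on its centre line; same axes as gauge_grip.
- stand: Fixed wooden stand, 80 mm (x) by 60 mm (y) by 62 mm high, with a slot 44 by 14 mm in its top in which the gauge's blade stands upright at the start, the flange resting on the stand's top; origin at the centre of its underside.
- bottle: Bystander: white plastic bottle, 52 mm across, 100 mm high; origin at the centre of its underside.
- loupe: Bystander: black eye loupe, 38 mm across, 38 mm high; origin at the centre of its underside.
- tray: Bystander: grey divided parts tray 90 by 120 by 25 mm; origin at the centre of its underside.
There are look-alikes about, which are no part of the job. Leave any orange or pink look-alike of the part that bears mallet_grip alone.

How it is judged:
By the outcome, as a careful person would: the job done as asked, in the order asked, and still so for the second after the job is handed in, while the arm keeps its last pose, push and grip.
It also fails if it takes over 56 s, if anything falls off the work surface, if the arm or the gripper's body presses on something with over 40 N, if the wrist force passes 120 N, or if a joint passes its speed limit or range.

ROBOT

A 7-joint arm with a two-finger parallel gripper is mounted at the origin on the work surface. World frame = base frame: x ahead of the robot, y to its left, z up, the work surface at z = 0. Lengths are in m, angles in rad, forces in N, time in s.
With the tool pointing down it reaches from about 0.425 to 0.875 m from the base axis. Payload 4.7 kg.
Tool frame: the origin (TCP) lies at the very end of the fingers, on their centre line; the grasp point (between the pads) lies 19 mm behind it (ctrl.grasp_offset is the distance from the TCP to the grasp point, in m); z points along the fingers, y is the direction in which the jaws open and shut (so a half turn about z gives the same grasp; the last joint's range is limited). The gripper opens to 87 mm and grips with 3 to 60 N. Pads are 19 mm wide; open, the fingers measure 117 mm over their backs; the gripper's body (75 mm by 190 mm) begins 51 mm behind the grasp point.
Start: joints at [-1.123, 0.321, -0.07, 1.45, 0.023, 1.371, -0.057], TCP at [0.273, 0.59, 0.223] pointing down, gripper open.
Joint ranges: [-2.86, 2.86], [-0.3, 2.09], [-1.38, 1.24], [0.06, 2.45], [-1.56, 4.7], [0.09, 2.05], [-2.69, 2.69]. Speed limits (rad/s): [2.57, 2.57, 3.14, 3.14, 3.14, 3.14, 3.14].

INTERFACE

Orientations are given as a rotation vector (axis times angle).
In Python, from bench import ctrl gives the robot as it stands.
- The arm moves only by the shell command python3 -m creep 'ROWS' [FORCE]. ROWS is JSON, a list that holds one entry, the list of rows, each a list of 7 numbers: the opening, from 0 (shut) to 1 (fully open), then the shift along the tool's x, y, z in mm, then the turn, a rotation vector about the tool's x, y, z in rad. In form: [[[grip, dx, dy, dz, rx, ry, rz], ...]]. A call has 1 to 5 rows; each row is the pose to reach, as a shift and turn from the pose commanded when the call began, along the tool's axes at that moment; what a row does not reach only later rows make up. A row lasts 1/10 s, in which the tool goes at most 50 mm and 8.59 degrees, less where a joint would pass 70% of its speed; a pose out of reach is approached as far as the arm can. A call with a gripper value outside its range is refused whole. The fingers move at their own pace and stop on an object; FORCE is the grip in N (left out, the last holds). Time passes only in rows, so rows that repeat a pose let the fingers close. It gives the time, the measured TCP pose, the force and the opening at its end, in the units of the state.
- ctrl.get_state(): the state, without advancing time (a new reading comes with each control period).
- ctrl.get_image(name): name is "side" or "top"; returns the picture (400x640x3 uint8, red, green, blue); there is no depth.
- ctrl.camera_params(name): a dict with "K" (3x3 intrinsics, pixels), "pose" (4x4, takes a point from camera to world coordinates). Camera axes: x right, y down, z forward; pixel columns grow to the right and rows downward; lengths in m; the calibration is good to about 2 mm. A picture is of the moment at which its call begins. camera_params takes no time and is no camera call.
- ctrl.close_job(): hands the job in, once; it reports no verdict.
The state is a dict: "time": time; "joint_positions": joint angles; "qd": joint speeds; "joint_torque": joint torques, N m; "position": TCP position; "tool_rot": TCP orientation; "ft_force": force on the tool from outside, world axes, zero at the start; "torque": the same for the moment, N m; "grip_width": opening from 0.0 (shut) to 1.0 (fully open).
Only numpy, scipy, OpenCV 4.12 (cv2) and the standard library are available. Lean on these libraries where they do the work, as an engineer would, in place of code of your own. Each camera call takes 0.05 s, during which the arm holds its last target. There are 200 camera calls.

## Working session

There is one attempt and no reset: what is moved stays moved. The work goes in short steps, Python scripts to look and compute and a shell command to move; the robot and the scene stay as the last step left them, time stands still between calls to the robot, and variables do not carry over. Pictures are saved under pics/ and viewed, about 8 in all and at most 12, crops included, and the job is handed in when it is done.

```bash
ls; mkdir -p pics; python3 - <<'E'
from bench import ctrl
import cv2,numpy as np
s=ctrl.get_state();print({k:np.round(v,3).tolist() for k,v in s.items()}, ctrl.grasp_offset)
for n in("side","top"):
    cv2.imwrite(f"pics/{n}0.png",ctrl.get_image(n)[:,:,::-1]);p=ctrl.camera_params(n);print(n,np.round(p["K"],1).tolist(),np.round(p["pose"],3).tolist())
E
```

```text
pics
{'time': 0.0, 'joint_positions': [-1.123, 0.322, -0.07, 1.452, 0.023, 1.371, -0.057], 'qd': [-0.001, 0.002, -0.002, -0.001, -0.0, 0.0, 0.001], 'joint_torque': [-0.0, -49.129, -0.404, -31.253, -0.064, 0.043, 0.0], 'position': [0.273, 0.589, 0.221], 'tool_rot': [-0.676, -3.068, 0.003], 'ft_force': [-0.009, 0.496, 0.381], 'torque': [0.014, -0.015, -0.028], 'grip_width': 1.0} 0.0187
side [[443.7, 0.0, 323.6], [0.0, 443.7, 194.0], [0.0, 0.0, 1.0]] [[0.975, -0.139, 0.174, 0.316], [-0.222, -0.663, 0.715, -0.799], [0.016, -0.735, -0.678, 0.825], [0.0, 0.0, 0.0, 1.0]]
top [[517.8, 0.0, 317.6], [0.0, 517.8, 198.2], [0.0, 0.0, 1.0]] [[-0.004, -0.997, 0.08, 0.389], [-1.0, 0.002, -0.013, -0.029], [0.013, -0.08, -0.997, 1.56], [0.0, 0.0, 0.0, 1.0]]
```

View pics/top0.png

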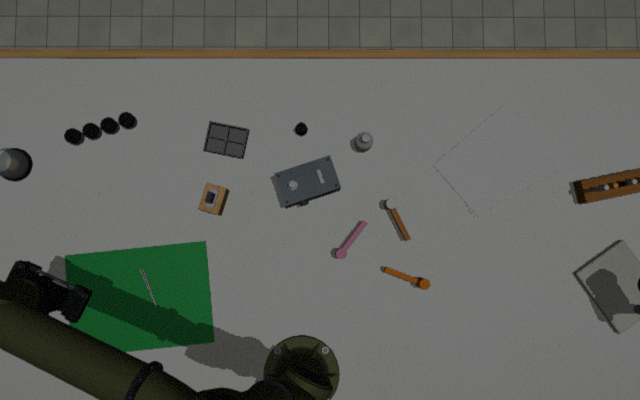

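View pics/side0.png

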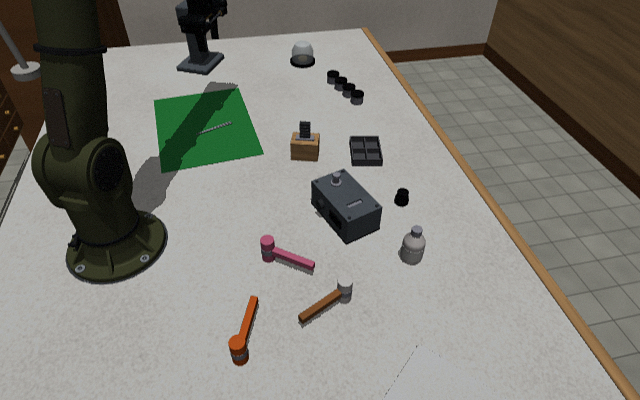

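Mallet candidates in the top picture: pink (341,253), orange (424,284), and the one with a brown handle and white head (388,204). The last fits "white cylinder, wooden handle". I'll confirm it in an enlarged crop.

```bash
python3 - <<'E'
import cv2
a=cv2.imread("pics/top0.png")[112:252,190:420]
cv2.imwrite("pics/c1.png",cv2.resize(a,None,fx=3.47,fy=3.47,interpolation=cv2.INTER_CUBIC)) 
b=cv2.imread("pics/side0.png")[110:340,230:440]
b=cv2.convertScaleAbs(b,alpha=1.5)
cv2.imwrite("pics/c2.png",cv2.resize(b,None,fx=2.6,fy=2.6,interpolation=cv2.INTER_CUBIC))
E
```

```text
(no output)
```

View pics/c1.png

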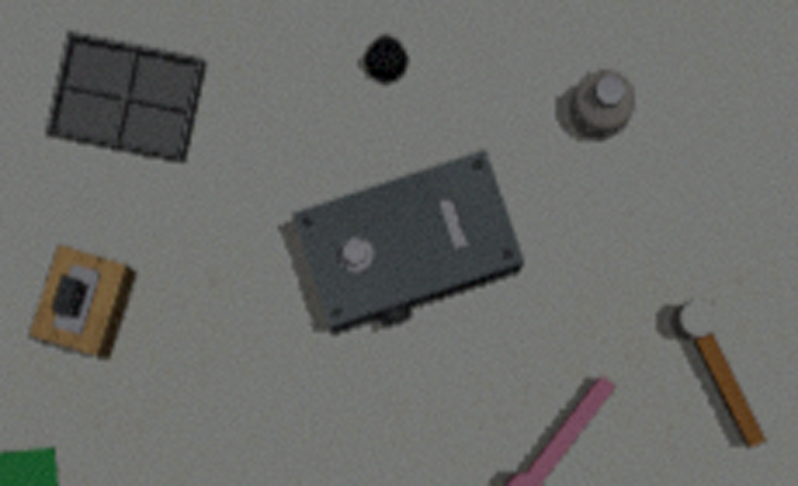

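View pics/c2.png

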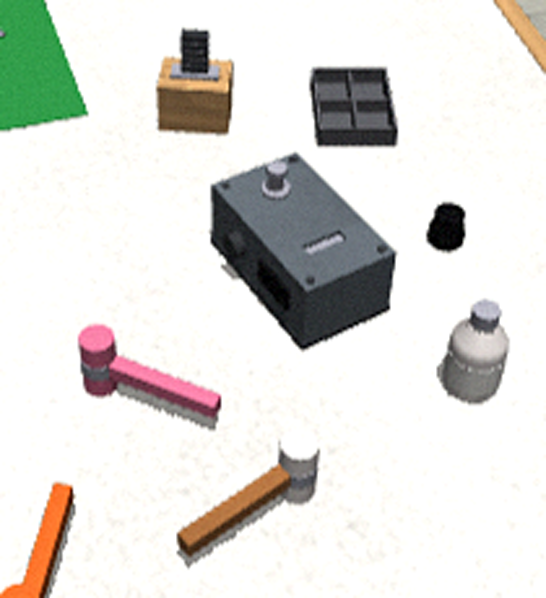

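The crops confirm it: the white-headed, brown-handled mallet has its head at crop 1 (694,319) and its handle end at (755,440). The checker, with peg (357,250) and slot (454,223), and the gauge in its stand (70,296) are also clear. Next I fit the models.

```bash
cat > h.py <<'E'
from bench import ctrl
import numpy as np
from scipy.optimize import least_squares
from scipy.spatial.transform import Rotation as R
P={n:ctrl.camera_params(n) for n in("top","side")}
def proj(n,X):
    T=np.linalg.inv(P[n]["pose"]);c=T[:3,:3]@X+T[:3,3];p=P[n]["K"]@c;return p[:2]/p[2]
def fit(pts,x0,free=3):
    f=lambda q:np.concatenate([proj(n,np.array([q[0]+np.cos(q[2])*a-np.sin(q[2])*b,q[1]+np.sin(q[2])*a+np.cos(q[2])*b,z]))-uv for n,(a,b,z),uv in pts])
    r=least_squares(f,x0,loss="soft_l1");return r.x,r.fun.reshape(-1,2)
def ray(n,uv,z):
    p=P[n];d=p["pose"][:3,:3]@np.linalg.solve(p["K"],[*uv,1]);o=p["pose"][:3,3];return o+d*(z-o[2])/d[2]
def rel(target,rv_target=None):
    """shift in tool axes (mm) to bring the TCP to target; rotvec in tool axes"""
    s=ctrl.get_state();Rt=R.from_rotvec(s["tool_rot"])
    return Rt.inv().apply(np.array(target)-s["position"])*1000
def down(yaw):
    "tool down, tool y axis at world angle yaw"
    y=np.array([np.cos(yaw),np.sin(yaw),0]);z=np.array([0,0,-1.]);return R.from_matrix(np.column_stack([np.cross(y,z),y,z]))
def plan(target,yaw):
    s=ctrl.get_state();Rt=R.from_rotvec(s["tool_rot"])
    o=[(Rt.inv()*down(yaw+k*np.pi)).as_rotvec() for k in(0,1)]
    print("t",round(s["time"],2),"pos",np.round(s["position"],4),"shift mm",np.round(rel(target),1),"turn",[np.round(v,3).tolist() for v in o],"q7",round(s["joint_positions"][6],2),"F",np.round(s["ft_force"],1),"g",round(s["grip_width"],3))
E
cat > m.py <<'E'
from h import *
t=lambda x,y:("top",(190+x/3.47,112+y/3.47))
s=lambda x,y:("side",(230+x/2.6,110+y/2.6))
def mk(L):return [(c[0],m,np.array(c[1])) for m,c in L]
C=[((-.05,.085,.08),s(212,185)),((.05,.085,.08),s(295,155)),((.05,-.085,.08),s(394,252)),((-.05,-.085,.08),s(302,290)),
((.05,.085,.08),t(297,211)),((.05,-.085,.08),t(486,152)),((-.05,-.085,.08),t(522,262)),((-.05,.085,.08),t(330,325)),
((0,.045,.11),t(357,248)),((0,.045,.11),s(276,167)),((0,-.04,.075),t(454,223)),((0,-.04,.075),s(323,243))]
M=[((0,0,.064),t(694,319)),((0,0,.064),s(299,447)),((0,0,0),s(300,493)),((-.118,0,.041),t(755,440)),((-.118,0,.041),s(184,540)),((-.118,0,.023),s(184,552))]
G=[((0,0,.117),t(70,294)),((0,0,.117),s(194,34)),((0,0,.067),s(194,73)),((0,0,.067),t(76,300))]
S=[((.04,.03,.062),t(60,247)),((.04,-.03,.062),t(122,263)),((-.04,-.03,.062),t(94,352)),((-.04,.03,.062),t(31,338)),
((-.04,.03,.062),s(158,90)),((-.04,-.03,.062),s(231,94)),((.04,-.03,.062),s(233,62)),((.04,.03,.062),s(163,58))]
for n,L,x0 in(("checker",C,(.5,0,0)),("mallet",M,(.4,-.2,0.5)),("gauge",G,(.4,.3,0)),("stand",S,(.4,.3,0))):
    x,r=fit(mk(L),x0);print(n,np.round(x,4),np.round(r,1).tolist())
    c,sn=np.cos(x[2]),np.sin(x[2])
    if n=="checker":
        for k,b in(("peg",.045),("slot",-.04)):print(k,np.round([x[0]-sn*b,x[1]+c*b],4))
E
python3 m.py
```

```text
checker [ 0.5597 -0.0211  0.3091] [[-0.9, -0.9], [0.0, -1.5], [-0.2, 0.2], [0.3, 0.5], [-1.1, -0.3], [0.6, -1.2], [1.0, -0.1], [-0.1, -0.1], [-0.2, 0.1], [-0.4, -0.3], [0.3, -0.3], [-0.6, 1.0]]
peg [0.5461 0.0218]
slot [ 0.5719 -0.0592]
mallet [ 0.4971 -0.2674  0.4416] [[2.9, -2.1], [0.8, -0.8], [-1.1, -0.9], [1.8, -0.1], [-0.6, -0.2], [-0.4, 0.1]]
gauge [0.5097 0.2518 0.    ] [[-0.1, -0.3], [-0.6, -0.3], [-0.4, -0.9], [1.5, -0.6]]
stand [ 0.5098  0.2551 -0.1748] [[-2.3, -0.5], [0.2, -1.6], [3.1, -0.1], [0.8, 0.4], [-0.3, -12.3], [-28.5, -1.9], [-1.6, 10.0], [24.6, -0.4]]
```

```bash
python3 - <<'E'
s=open("m.py").read()
i=s.index("((-.04,.03,.062),s(158"); j=s.index("]\nfor n,L")
s=s[:i]+"((-.04,-.03,.062),s(158,90)),((.04,-.03,.062),s(231,94)),((.04,.03,.062),s(233,60)),((-.04,.03,.062),s(163,57)),((-.04,-.03,0),s(158,129)),((.04,-.03,0),s(231,131))"+s[j:]
open("m.py","w").write(s)
E
python3 m.py | tail -3
python3 - <<'E'
import cv2,numpy as np
from h import *
for n in("top","side"):
    im=cv2.imread(f"pics/{n}0.png");h=cv2.cvtColor(im,cv2.COLOR_BGR2HSV)
    m=cv2.inRange(h,(5,90,60),(20,255,255))
    box=(380,200,415,245) if n=="top" else (295,285,345,325)
    mm=np.zeros_like(m);mm[box[1]:box[3],box[0]:box[2]]=m[box[1]:box[3],box[0]:box[2]]
    r=cv2.minAreaRect(cv2.findNonZero(mm));print(n,r)
    if n=="top":
        W=np.array([ray(n,p,.041) for p in cv2.boxPoints(r)]);print(W.round(4).tolist(),W.mean(0))
# overlay fit: predicted mallet head pixel
E
python3 - <<'E'
from h import *
# reach plan for the mallet grip
x=np.array([.4971,-.2674]);a=.4416
g=x-.036*np.array([np.cos(a),np.sin(a)]);print(g)
plan([*g,.12],a+np.pi/2)
E
```

```text
mallet [ 0.4971 -0.2674  0.4416] [[2.9, -2.1], [0.8, -0.8], [-1.1, -0.9], [1.8, -0.1], [-0.6, -0.2], [-0.4, 0.1]]
gauge [0.5097 0.2518 0.    ] [[-0.1, -0.3], [-0.6, -0.3], [-0.4, -0.9], [1.5, -0.6]]
stand [ 0.5119  0.2546 -0.2684] [[-0.7, -1.9], [1.4, -1.1], [1.8, -0.1], [-0.0, -1.6], [-0.6, -1.1], [-1.0, -1.6], [-0.7, -0.4], [-0.5, -0.3], [0.2, 0.7], [-1.2, 1.0]]
top ((400.0000305175781, 224.00006103515625), (34.882659912109375, 4.4721360206604), 63.43495178222656)
[[0.4765, -0.2627, 0.041], [0.4824, -0.2746, 0.041], [0.3907, -0.319, 0.041], [0.3849, -0.3071, 0.041]] [ 0.43361805 -0.29085369  0.041     ]
side ((319.8533935546875, 305.3050537109375), (9.500899314880371, 49.40467071533203), 55.92280578613281)
[ 0.46455352 -0.28278591]
t 0.1 pos [0.273  0.5893 0.2216] shift mm [-540.3 -710.7  102.8] turn [[-0.002, -0.001, -0.875], [-0.001, 0.002, 2.266]] q7 -0.06 F [ 1.2 -0.5 -0. ] g 0.999
```

Cross-check of the mallet: the handle rectangle gives a head at (.494,-.262) and the point fit gives (.497,-.267). I'll use the mean, with yaw 0.447. The checker fit residuals are at most 1.5 px, and the peg and slot are 85 mm apart, as they must be. Now I'll start moving.

```bash
python3 -c "
from h import *
plan([.50,.38,.22],.447+np.pi/2)"
```

```text
t 0.1 pos [0.273  0.5893 0.2216] shift mm [-293.9  -94.6    1.7] turn [[-0.002, -0.001, -0.881], [-0.001, 0.002, 2.261]] q7 -0.06 F [ 1.2 -0.5 -0. ] g 0.999
```

```bash
python3 -m creep '[[[1,-60,-19,0,0,0,0.15],[1,-110,-38,0,0,0,0.3],[1,-160,-57,0,0,0,0.45],[1,-210,-76,0,0,0,0.6],[1,-250,-90,0,0,0,0.75]]]' 60; python3 -c "
from h import *
plan([.53,.20,.22],.447+np.pi/2);plan([.463,-.28,.22],.447+np.pi/2)"
```

```text
time: 0.6
position: [0.452, 0.4123, 0.2223]
tool_rot: [-1.761, -2.602, 0.001]
ft_force: [0.5, -0.0, -0.2]
grip_width: 1.003
t 0.6 pos [0.452  0.4123 0.2223] shift mm [-226.1   -6.5    2.3] turn [[-0.0, -0.0, -1.637], [-0.0, 0.0, 1.505]] q7 -0.37 F [ 0.5 -0.  -0.2] g 1.003
t 0.6 pos [0.452  0.4123 0.2223] shift mm [-646.8 -247.2    2.4] turn [[-0.0, -0.0, -1.637], [-0.0, 0.0, 1.505]] q7 -0.37 F [ 0.5 -0.  -0.2] g 1.003
```

```bash
python3 -m creep '[[[1,-50,-2,0,0,0,0.15],[1,-100,-4,0,0,0,0.3],[1,-150,-5,0,0,0,0.45],[1,-195,-6,0,0,0,0.6],[1,-226,-7,0,0,0,0.75]]]' 60; python3 -c "
from h import *
plan([.51,-.05,.22],.447+np.pi/2);plan([.463,-.28,.22],.447+np.pi/2)"
```

```text
time: 1.1
position: [0.5308, 0.1978, 0.2224]
tool_rot: [2.594, 1.77, -0.001]
ft_force: [-0.0, -0.4, -0.2]
grip_width: 1.003
t 1.1 pos [0.5308 0.1978 0.2224] shift mm [-238.4   71.     2.7] turn [[-0.001, 0.001, -2.391], [0.001, 0.001, 0.751]] q7 -0.73 F [-0.  -0.4 -0.2] g 1.003
t 1.1 pos [0.5308 0.1978 0.2224] shift mm [-469.7  111.1    3. ] turn [[-0.001, 0.001, -2.391], [0.001, 0.001, 0.751]] q7 -0.73 F [-0.  -0.4 -0.2] g 1.003
```

```bash
python3 -m creep '[[[1,-48,14,0,0,0,0.15],[1,-95,28,0,0,0,0.3],[1,-143,43,0,0,0,0.45],[1,-190,57,0,0,0,0.6],[1,-238,71,0,0,0,0.751]]]' 60; python3 -c "
from h import *
plan([.463,-.28,.12],.447+np.pi/2)"
```

```text
time: 1.6
position: [0.511, -0.0473, 0.2223]
tool_rot: [-3.061, -0.704, -0.0]
ft_force: [1.5, 0.5, 0.4]
grip_width: 0.995
t 1.6 pos [ 0.511  -0.0473  0.2223] shift mm [-144.8  188.4  102.2] turn [[0.0, -0.001, -3.137], [-0.0, -0.0, 0.005]] q7 -1.06 F [1.5 0.5 0.4] g 0.995
```

```bash
python3 -m creep '[[[1,-29,38,20,0,0,0],[1,-58,75,40,0,0,0],[1,-87,113,60,0,0,0],[1,-116,151,80,0,0,0],[1,-145,188,90,0,0,0.005]]]' 60; python3 -m creep '[[[1,0,0,0,0,0,0]]]'; python3 -c "
from h import *
import cv2
plan([.463,-.28,.0135],.447+np.pi/2)
a=ctrl.get_image('top')[150:290,330:470,::-1];b=ctrl.get_image('side')[190:380,220:410,::-1]
f=lambda x:cv2.resize(cv2.convertScaleAbs(x,alpha=1.3),(400,400),interpolation=cv2.INTER_CUBIC)
cv2.imwrite('pics/p5.png',np.hstack([f(a),f(b)]))"
```

```text
time: 2.1
position: [0.4644, -0.2746, 0.132]
tool_rot: [-3.06, -0.706, 0.001]
ft_force: [1.1, 0.8, -0.3]
grip_width: 1.0
time: 2.2
position: [0.4608, -0.2813, 0.1321]
tool_rot: [3.063, 0.687, -0.008]
ft_force: [-0.3, -0.8, -0.5]
grip_width: 0.996
t 2.2 pos [ 0.4608 -0.2813  0.1321] shift mm [  3.2  -0.4 118.6] turn [[0.009, -0.002, 3.136], [0.002, 0.005, -0.006]] q7 -0.51 F [-0.3 -0.8 -0.5] g 0.996
```

View pics/p5.png

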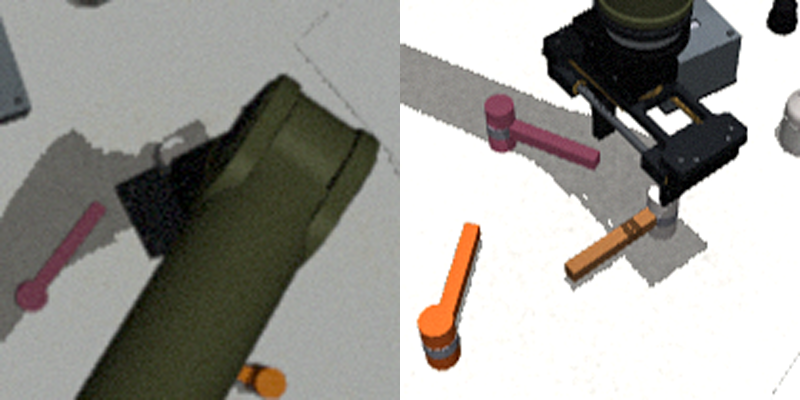

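The gripper sits over the real mallet's handle and clear of the pink one. I'll descend and grip.

```bash
python3 -m creep '[[[1,2,0,40,0,0,0],[1,2,0,80,0,0,0],[1,2,0,108,0,0,0],[1,2,0,118,0,0,0],[1,2,0,118,0,0,0]]]' 60;  python3 -c "
from h import *
plan([.463,-.28,.0135],.447+np.pi/2)"; python3 -m creep '[[[0.3,2,0,0,0,0,0],[0,2,0,0,0,0,0],[0,2,0,0,0,0,0],[0,2,0,0,0,0,0],[0,2,0,0,0,0,0]]]' 60
```

```text
time: 2.8
position: [0.4673, -0.2713, 0.0147]
tool_rot: [-3.059, -0.708, 0.003]
ft_force: [-0.3, -0.5, 0.4]
grip_width: 0.997
t 2.8 pos [ 0.4673 -0.2713  0.0147] shift mm [-7.7  5.9  1.2] turn [[-0.002, -0.003, -3.134], [-0.002, 0.001, 0.008]] q7 -0.39 F [-0.3 -0.5  0.4] g 0.997
time: 3.3
position: [0.4695, -0.2723, 0.0161]
tool_rot: [3.061, 0.705, 0.001]
ft_force: [0.3, 0.6, -0.3]
grip_width: 0.63
```

```bash
python3 -m creep '[[[0.6,-9,4,2,0,0,0],[0.6,-9,4,2,0,0,0],[0.5,-9,4,2,0,0,0]]]' 60;  python3 -c "
from h import *
plan([.463,-.28,.0135],.447+np.pi/2)"
```

```text
time: 3.6
position: [0.4623, -0.2802, 0.0135]
tool_rot: [-3.062, -0.703, 0.0]
ft_force: [1.1, -0.3, 0.5]
grip_width: 0.563
t 3.6 pos [ 0.4623 -0.2802  0.0135] shift mm [ 0.7  0.1 -0. ] turn [[-0.0, -0.0, -3.137], [-0.0, 0.0, 0.004]] q7 -0.37 F [ 1.1 -0.3  0.5] g 0.563
```

```bash
python3 -m creep '[[[0.1,0,0,0,0,0,0],[0,0,0,0,0,0,0],[0,0,0,0,0,0,0],[0,0,0,0,0,0,0],[0,0,0,0,0,0,0]]]' 60;  python3 -c "
from h import *
plan([.463,-.28,.0135],.447+np.pi/2)"
```

```text
time: 4.1
position: [0.463, -0.2796, 0.0136]
tool_rot: [-3.061, -0.706, -0.0]
ft_force: [-0.2, -0.3, 0.4]
grip_width: 0.178
t 4.1 pos [ 0.463  -0.2796  0.0136] shift mm [-0.2  0.4  0.1] turn [[0.0, -0.0, -3.136], [-0.0, -0.0, 0.006]] q7 -0.37 F [-0.2 -0.3  0.4] g 0.178
```

```bash
python3 -m creep '[[[0,0,0,0,0,0,0],[0,0,0,-20,0,0,0],[0,0,0,-60,0,0,0],[0,0,0,-110,0,0,0],[0,0,0,-156,0,0,0]]]' 60;  python3 -c "
from h import *
plan([.5135,.0064,.17],.447+np.pi/2)"
```

```text
time: 4.6
position: [0.4621, -0.2796, 0.1708]
tool_rot: [-3.061, -0.704, 0.002]
ft_force: [1.8, 0.9, -2.4]
grip_width: 0.172
t 4.6 pos [ 0.4621 -0.2796  0.1708] shift mm [ 171.2 -234.8    0.8] turn [[-0.002, -0.001, -3.136], [-0.001, 0.001, 0.005]] q7 -0.52 F [ 1.8  0.9 -2.4] g 0.172
```

Lifted: the load reads about 2.4 N. Now I'll carry it over the peg.

```bash
python3 -m creep '[[[0,28,-39,0,0,0,0],[0,57,-78,0,0,0,0],[0,86,-117,0,0,0,0],[0,114,-156,0,0,0,0],[0,143,-195,0,0,0,0]]]'; python3 -m creep '[[[0,28,-39,0,0,0,0],[0,28,-39,0,0,0,0],[0,28,-39,0,0,0,0]]]';  python3 -c "
from h import *
import cv2
plan([.5135,.0064,.17],.447+np.pi/2)
a=ctrl.get_image('top')[112:252,240:380,::-1];b=ctrl.get_image('side')[110:250,270:410,::-1]
cv2.imwrite('pics/a6.png',a);cv2.imwrite('pics/b6.png',b)
f=lambda x:cv2.resize(cv2.convertScaleAbs(x,alpha=1.5),(400,400),interpolation=cv2.INTER_CUBIC)
cv2.imwrite('pics/p6.png',np.hstack([f(a),f(b)]))"
```

```text
time: 5.1
position: [0.5056, -0.04, 0.1693]
tool_rot: [-3.061, -0.705, 0.0]
ft_force: [-0.3, 0.9, -2.3]
grip_width: 0.177
time: 5.4
position: [0.5138, 0.0067, 0.1689]
tool_rot: [3.06, 0.71, -0.003]
ft_force: [0.3, -1.6, -2.3]
grip_width: 0.175
t 5.4 pos [0.5138 0.0067 0.1689] shift mm [-0.4  0.1 -1.1] turn [[-0.003, 0.0, -3.132], [0.0, 0.002, 0.009]] q7 -1.14 F [ 0.3 -1.6 -2.3] g 0.175
```

View pics/p6.png

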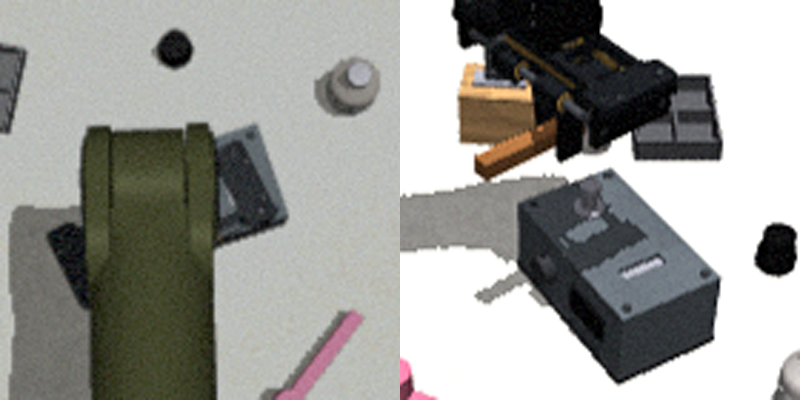

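```bash
python3 -c "
from h import *
for nm,p in(('bottom front',[.546,.022-.016,.155]),('bottom right',[.562,.022,.155]),('peg',[.546,.022,.11])):
    q=proj('side',np.array(p));print(nm,(q-[270,110])*400/140+[400,0])"
```

```text
bottom front [594.26711522 153.51698785]
bottom right [607.80906047 139.63700514]
peg [587.83098124 182.41657975]
```

The head's bottom is seen at about (597,153) against a predicted (594,154), and the peg at about (589,184) against (588,182). They're aligned, so I'll press.

```bash
python3 -m creep '[[[0,0,0,20,0,0,0],[0,0,0,38,0,0,0],[0,0,0,44,0,0,0],[0,0,0,48,0,0,0],[0,0,0,52,0,0,0]]]' 60; python3 -m creep '[[[0,0,0,3,0,0,0],[0,0,0,6,0,0,0],[0,0,0,9,0,0,0],[0,0,0,10,0,0,0],[0,0,0,10,0,0,0]]]' 60
```

```text
time: 6.0
position: [0.5145, 0.0042, 0.1185]
tool_rot: [3.062, 0.702, 0.001]
ft_force: [-3.8, -2.6, 4.7]
grip_width: 0.178
time: 6.5
position: [0.515, 0.0054, 0.1077]
tool_rot: [3.061, 0.705, 0.002]
ft_force: [0.1, -2.4, 1.6]
grip_width: 0.175
```

```bash
python3 -m creep '[[[0,0,0,2,0,0,0],[0,0,0,4,0,0,0],[0,0,0,4,0,0,0]]]' 60; python3 -c "
from h import *
import cv2
b=ctrl.get_image('side')[100:230,250:410,::-1]
cv2.imwrite('pics/p7.png',cv2.resize(cv2.convertScaleAbs(b,alpha=1.7),None,fx=4.6,fy=4.6,interpolation=cv2.INTER_CUBIC))"
```

```text
time: 6.8
position: [0.515, 0.0052, 0.1063]
tool_rot: [-3.061, -0.704, -0.002]
ft_force: [-9.0, -3.8, 20.4]
grip_width: 0.178
```

View pics/p7.png

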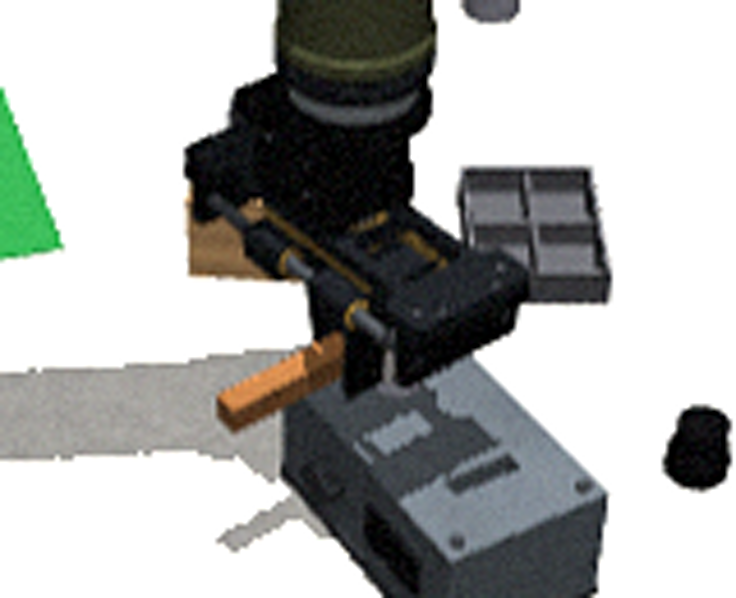

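The force jumped to 20 N, so the peg is at its stop, and the slot at (483,472) is now dark, so the shutter is out. I'll take the mallet back to where it stood.

```bash
python3 -m creep '[[[0,0,0,-20,0,0,0],[0,0,0,-64,0,0,0],[0,-28,39,-64,0,0,0],[0,-56,78,-64,0,0,0],[0,-85,117,-64,0,0,0]]]' 60; python3 -c "
from h import *
plan([.463,-.28,.1],.447+np.pi/2)"
```

```text
time: 7.35
position: [0.489, -0.1364, 0.1672]
tool_rot: [-3.059, -0.71, -0.002]
ft_force: [1.2, -0.4, -3.0]
grip_width: 0.178
t 7.35 pos [ 0.489  -0.1364  0.1672] shift mm [-86.7 117.5  66.9] turn [[0.002, -0.002, -3.133], [-0.001, -0.002, 0.009]] q7 -0.86 F [ 1.2 -0.4 -3. ] g 0.178
```

```bash
python3 -m creep '[[[0,-29,39,0,0,0,0],[0,-58,78,20,0,0,0],[0,-86,116,60,0,0,0],[0,-86,116,100,0,0,0],[0,-86,116,135,0,0,0]]]' 60;python3 -m creep '[[[0,0,0,0,0,0,0],[0,0,0,0,0,0,0]]]' 60; python3 -c "
from h import *
plan([.463,-.28,.0145],.447+np.pi/2)"
```

```text
time: 7.85
position: [0.4608, -0.28, 0.0296]
tool_rot: [-3.062, -0.699, 0.002]
ft_force: [-0.1, 1.0, -2.5]
grip_width: 0.177
time: 8.05
position: [0.4627, -0.2778, 0.0323]
tool_rot: [-3.06, -0.706, 0.002]
ft_force: [-0.3, -0.3, -2.9]
grip_width: 0.179
t 8.05 pos [ 0.4627 -0.2778  0.0323] shift mm [-0.6  2.1 17.8] turn [[-0.001, -0.002, -3.135], [-0.001, 0.001, 0.007]] q7 -0.39 F [-0.3 -0.3 -2.9] g 0.179
```

```bash
python3 -m creep '[[[0,0,0,8,0,0,0],[0,0,0,14,0,0,0],[0,0,0,17,0,0,0],[0,0,0,19,0,0,0],[0,0,0,19,0,0,0]]]' 60; python3 -m creep '[[[0.25,0,0,0,0,0,0],[0.4,0,0,0,0,0,0],[0.5,0,0,0,0,0,0],[0.6,0,0,0,0,0,0],[0.6,0,0,0,0,0,0]]]' 60
```

```text
time: 8.55
position: [0.4628, -0.2787, 0.0138]
tool_rot: [3.061, 0.705, 0.001]
ft_force: [-0.2, 0.0, -2.7]
grip_width: 0.18
time: 9.05
position: [0.4626, -0.2789, 0.0137]
tool_rot: [3.061, 0.705, 0.0]
ft_force: [1.2, 0.3, 0.2]
grip_width: 0.528
```

```bash
python3 -m creep '[[[0.7,0,0,-40,0,0,0],[0.8,0,0,-90,0,0,0],[0.8,0,0,-140,0,0,0],[0.8,28,-38,-180,0,0,0.12],[0.8,56,-76,-186,0,0,0.24]]]' 60; python3 -c "
from h import *
import cv2
plan([.51,.02,.2],-.268+np.pi/2);plan([.511,.253,.2],-.268+np.pi/2)
cv2.imwrite('pics/side8.png',ctrl.get_image('side')[:,:,::-1])"
```

```text
time: 9.55
position: [0.4781, -0.2054, 0.1987]
tool_rot: [3.121, 0.347, 0.01]
ft_force: [1.1, 1.3, -0.4]
grip_width: 0.792
t 9.55 pos [ 0.4781 -0.2054  0.1987] shift mm [  80.6 -212.9   -1.3] turn [[0.009, 0.001, -2.652], [0.001, -0.007, 0.489]] q7 -0.95 F [ 1.1  1.3 -0.4] g 0.792
t 9.55 pos [ 0.4781 -0.2054  0.1987] shift mm [ 132.8 -440.    -1.6] turn [[0.009, 0.001, -2.652], [0.001, -0.007, 0.489]] q7 -0.95 F [ 1.1  1.3 -0.4] g 0.792
```

```bash
python3 -m creep '[[[0.8,18,-46,0,0,0,0.1],[0.8,34,-92,0,0,0,0.2],[0.8,50,-138,0,0,0,0.3],[0.8,66,-184,0,0,0,0.4],[0.8,82,-226,0,0,0,0.489]]]' 60; python3 -c "
from h import *
plan([.511,.253,.15],-.268+np.pi/2)"
```

```text
time: 10.1
position: [0.5044, 0.0379, 0.1948]
tool_rot: [-3.114, 0.407, 0.0]
ft_force: [0.2, 0.6, -0.2]
grip_width: 0.797
t 10.1 pos [0.5044 0.0379 0.1948] shift mm [ -48.9 -209.5   45.1] turn [[-0.0, -0.002, -3.134], [-0.001, 0.0, 0.008]] q7 -1.94 F [ 0.2  0.6 -0.2] g 0.797
```

View pics/side8.png

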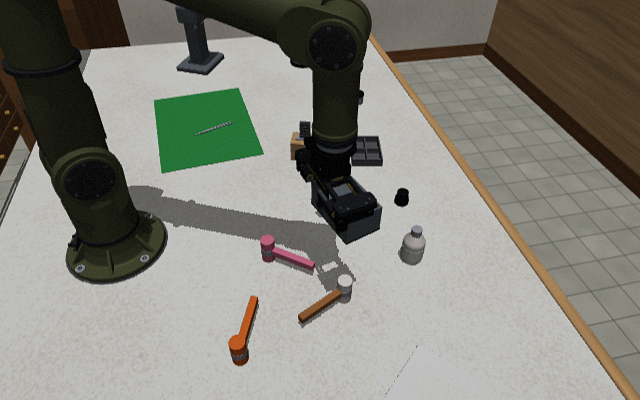

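The mallet stands back at (345,285), upright, with the pink and orange ones unmoved. On to the gauge.

```bash
python3 -m creep '[[[0.8,-11,-47,5,0,0,0],[0.8,-22,-94,10,0,0,0],[0.8,-33,-141,20,0,0,0],[0.8,-42,-180,26,0,0,0],[0.8,-49,-210,30,0,0,0.008]]]' 60;python3 -m creep '[[[0.8,0,0,0,0,0,0],[0.8,0,0,0,0,0,0]]]'; python3 -c "
from h import *
plan([.511,.253,.0775],-.268+np.pi/2)
import cv2
b=ctrl.get_image('side')[80:180,250:400,::-1];a=ctrl.get_image('top')[150:250,150:270,::-1]
f=lambda x:cv2.resize(cv2.convertScaleAbs(x,alpha=1.6),(400,400*x.shape[0]//x.shape[1]),interpolation=cv2.INTER_CUBIC)[:266]
cv2.imwrite('pics/p9.png',np.hstack([f(a),f(b)]))"
```

```text
time: 10.6
position: [0.5098, 0.2542, 0.1638]
tool_rot: [-3.114, 0.411, 0.002]
ft_force: [0.7, -0.5, -0.7]
grip_width: 0.801
time: 10.8
position: [0.5106, 0.2512, 0.1642]
tool_rot: [3.113, -0.413, -0.001]
ft_force: [-0.0, -0.8, 0.4]
grip_width: 0.8
t 10.8 pos [0.5106 0.2512 0.1642] shift mm [ 0.  -2.  86.7] turn [[-0.001, 0.002, -3.137], [0.001, 0.001, 0.004]] q7 -2.27 F [-0.  -0.8  0.4] g 0.8
```

View pics/p9.png

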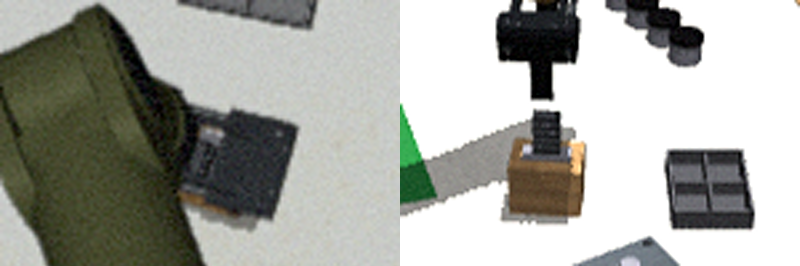

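```bash
python3 -m creep '[[[0.8,0,-2,30,0,0,0],[0.8,0,-2,60,0,0,0],[0.8,0,-2,80,0,0,0],[0.8,0,-2,86,0,0,0],[0.8,0,-2,86,0,0,0]]]' 50;python3 -m creep '[[[0.4,0,0,0,0,0,0],[0.3,0,0,0,0,0,0],[0.25,0,0,0,0,0,0],[0.2,0,0,0,0,0,0],[0.2,0,0,0,0,0,0]]]'
```

```text
time: 11.4
position: [0.5114, 0.2516, 0.0786]
tool_rot: [3.113, -0.419, -0.001]
ft_force: [-0.0, 0.4, 0.2]
grip_width: 0.799
time: 11.9
position: [0.5116, 0.2532, 0.0793]
tool_rot: [-3.113, 0.416, -0.001]
ft_force: [0.6, -0.3, 0.7]
grip_width: 0.429
```

```bash
python3 -m creep '[[[0.1,0,0,0,0,0,0],[0,0,0,0,0,0,0],[0,0,0,0,0,0,0],[0,0,0,0,0,0,0],[0,0,0,0,0,0,0]]]' 50; python3 -c "
from h import *
plan([.511,.253,.0775],-.268+np.pi/2)"
```

```text
time: 12.4
position: [0.5119, 0.2548, 0.0792]
tool_rot: [-3.111, 0.415, -0.002]
ft_force: [1.5, 4.7, -1.6]
grip_width: 0.158
t 12.4 pos [0.5119 0.2548 0.0792] shift mm [-0.4  2.   1.7] turn [[0.001, -0.005, -3.139], [-0.003, -0.001, 0.003]] q7 -2.24 F [ 1.5  4.7 -1.6] g 0.158
```

```bash
python3 -m creep '[[[0,0,0,-10,0,0,0],[0,0,0,-40,0,0,0],[0,0,0,-75,0,0,0],[0,0,0,-105,0,0,0],[0,0,0,-120,0,0,0]]]' 60; python3 -c "
from h import *
plan([.5719,-.0592,.2],.309+np.pi/2)"
```

```text
time: 12.9
position: [0.5122, 0.2522, 0.2011]
tool_rot: [-3.113, 0.417, -0.003]
ft_force: [1.3, 0.7, -2.2]
grip_width: 0.159
t 12.9 pos [0.5122 0.2522 0.2011] shift mm [139.6 284.7   1.1] turn [[-0.002, 0.0, 2.566], [-0.0, -0.002, -0.575]] q7 -2.28 F [ 1.3  0.7 -2.2] g 0.159
```

```bash
python3 -m creep '[[[0,20,41,0,0,0,-0.1],[0,40,82,0,0,0,-0.2],[0,60,123,0,0,0,-0.3],[0,80,164,0,0,0,-0.4],[0,100,204,0,0,0,-0.5]]]' 60; python3 -c "
from h import *
plan([.5719,-.0592,.2],.309+np.pi/2)"
```

```text
time: 13.4
position: [0.5532, 0.0272, 0.1976]
tool_rot: [3.119, 0.373, -0.005]
ft_force: [0.6, -0.0, -2.7]
grip_width: 0.153
t 13.4 pos [0.5532 0.0272 0.1976] shift mm [-2.2 88.4 -2.4] turn [[0.005, -0.0, 3.07], [0.0, 0.003, -0.071]] q7 -1.36 F [ 0.6 -0.  -2.7] g 0.153
```

```bash
python3 -m creep '[[[0,-1,40,0,0,0,-0.075],[0,-2,75,0,0,0,-0.075],[0,-2,88,0,0,0,-0.075],[0,-2,88,0,0,0,-0.075],[0,-2,88,0,0,0,-0.075]]]' 60; python3 -c "
from h import *
import cv2
plan([.5719,-.0592,.19],.309+np.pi/2)
a=np.mean([ctrl.get_image('side').astype(float) for _ in range(4)],0)[:,:,::-1].astype(np.uint8)
cv2.imwrite('pics/side10.png',a)
t=ctrl.get_image('top')[:,:,::-1];cv2.imwrite('pics/top10.png',t)
b=a[130:250,290:410]
cv2.imwrite('pics/p10.png',cv2.resize(cv2.convertScaleAbs(b,alpha=1.8),None,fx=5,fy=5,interpolation=cv2.INTER_CUBIC))"
```

```text
time: 13.9
position: [0.5721, -0.0546, 0.1979]
tool_rot: [-3.102, -0.485, 0.003]
ft_force: [0.6, 0.5, -2.0]
grip_width: 0.156
t 13.9 pos [ 0.5721 -0.0546  0.1979] shift mm [-1.6  4.3  7.8] turn [[-0.003, -0.003, -3.14], [-0.002, 0.002, 0.001]] q7 -1.11 F [ 0.6  0.5 -2. ] g 0.156
```

View pics/p10.png

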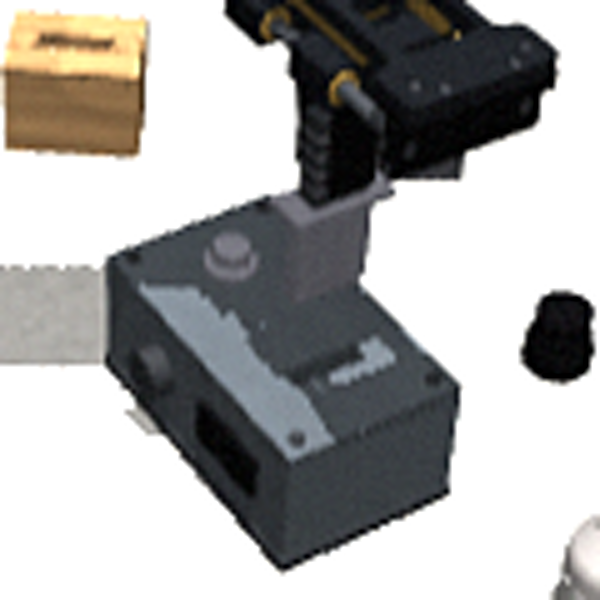

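The peg head at (230,250) sits low, so it is down. The blade's lower corners are at about (295,298) and (358,287) in the crop. I'll compare the model projection with the image.

```bash
python3 - <<'E'
from h import *
s=lambda x,y:("side",np.array((290+(x+.5)/5-.5,130+(y+.5)/5-.5)))
def mk(L):return [(c[0],m,c[1]) for m,c in L]
C=[((-.05,.085,.08),s(107,262)),((.05,.085,.08),s(268,197)),((.05,-.085,.08),s(460,386)),((-.05,-.085,.08),s(284,461)),
((-.05,.085,0),s(108,362)),((-.05,-.085,0),s(283,569)),((.05,-.085,0),s(449,492)),((0,.045,.094),s(230,246))]
x,r=fit(mk(C),(.56,-.02,.31));print(x,r.round(1).tolist())
c,sn=np.cos(x[2]),np.sin(x[2]);print("slot",x[0]+sn*.04,x[1]-c*.04)
for z in(.08,):
  for a,b in((-.021,-.046),(.021,-.046),(.021,-.034),(-.021,-.034)):
    print(((proj("side",np.array([x[0]+c*a-sn*b,x[1]+sn*a+c*b,z]))-[290,130])*5).round(0))
# gauge
st=ctrl.get_state();p=st["position"];tz=p[2]-.0722;print("tip z",tz)
G=[((-.02,-.005,tz+.005),s(295,298)),((.02,-.005,tz+.005),s(358,286)),((-.02,-.005,tz+.055),s(283,200)),((.02,-.005,tz+.055),s(368,196))]
g,r=fit(mk(G),(.57,-.055,.31));print("gauge",g,r.round(1).tolist(),"tcp",p)
for a,b,z in((-.02,-.005,.005),(.02,-.005,.005),(-.027,-.012,.055),(.027,-.012,.055)):
    print(((proj("side",np.array([p[0]+c*a-sn*b,p[1]+sn*a+c*b,tz+z]))-[290,130])*5).round(0))
E
```

```text
[ 0.56106352 -0.02027365  0.32378886] [[-0.2, -1.7], [0.2, -1.1], [0.4, -0.4], [1.1, -0.1], [-0.3, 0.9], [-0.4, 0.9], [-0.7, 1.0], [0.2, -0.2]]
slot 0.5737899567400986 -0.05819511538053323
[293. 386.]
[364. 355.]
[350. 341.]
[279. 371.]
tip z 0.12648035638446964
gauge [ 0.56853315 -0.05290413  0.0302176 ] [[-3.1, -0.9], [0.5, -1.1], [0.4, 2.3], [0.1, 0.5]] tcp [ 0.57273908 -0.05435223  0.19868036]
[295. 299.]
[365. 271.]
[297. 231.]
[395. 193.]
```

```bash
python3 - <<'E'
from h import *
import cv2
g=cv2.imread("pics/side10.png").astype(float).mean(2)
print("side10 blade cols 342-370")
for v in range(168,196,2):print(v,g[v,342:371].astype(int))
x=np.array([.5605,-.0205,.316]);c,sn=np.cos(x[2]),np.sin(x[2])
W=lambda a,b,z:np.array([x[0]+c*a-sn*b,x[1]+sn*a+c*b,z])
for n,b in(("top",(310,168,332,186)),("side",(342,192,372,214))):
    im=cv2.imread(f"pics/{n}0.png").astype(float).mean(2);r=im[b[1]:b[3],b[0]:b[2]]
    print(n);print(r.astype(int))
    for z in(.08,.075):
        print(z,[proj(n,W(a,bb,z)).round(1).tolist() for a,bb in((-.021,-.046),(.021,-.046),(.021,-.034),(-.021,-.034))])
E
```

```text
side10 blade cols 342-370
168 [163 145 153 157 111 107  72  41  10  16  24  29  28  16   1   2   5   6
  23  32  42  59  66  64  59  52  39 164 188]
170 [ 19  29  55  60  67  66  65  68  58  30  10  13  14  23  38  51  55  65
  66  64  55  50  52 109 123 147 180 187 187]
172 [ 28  29  36  40  50  62  66  67  65  67  60  58  64  65  61  55  49  49
  45  44  46  40 128 190 187 186 187 186 184]
174 [ 42  39  39  40  37  39  49  63  65  60  55  48  42  46  46  45  44  45
  45  45  45  33 156 188 186 188 189 186 186]
176 [ 41  40  40  39  38  41  40  43  46  46  44  41  45  45  46  43  44  46
  45  47  44  40 183 180 182 180 183 184 186]
178 [ 41  40  39  40  37  40  42  41  45  45  43  44  46  46  44  43  46  45
  47  47  41  73 192 190 188 186 187 188 187]
180 [ 40  40  40  40  40  41  43  45  46  45  46  44  45  45  44  45  45  45
  47  46  39  96 189 187 184 186 187 185 184]
182 [ 36  42  39  39  37  41  41  43  45  47  45  43  47  45  43  45  43  45
  46  47  38 149 189 185 182 182 187 185 187]
184 [ 38  39  41  39  40  44  42  44  47  45  45  44  49  45  45  45  46  45
  46  42  64 
[... 4664 characters left out ...]
 75  77
   77  77  76  80  78  79  76  77  77  74  79  81]
 [ 77  77  75  77  77  71  75  77  73  77  75  74  76  79  77  74  78  76
   78  74  77  78  79  78  77  77  76  79  80  79]
 [ 73  75  75  73  76  71  76  75  71  73  73  76  74  79  75  76  77  79
   77  75  78  78  77  76  74  78  79  78  70  72]
 [ 78  79  74  77  73  77  75  77  72  72  73  76  77  74  79  78  74  79
   76  81  74  81  74  81  79  79  70  63  44  42]
 [ 77  77  79  78  76  75  80  77  78  74  74  79  74  73  78  80  77  76
   77  74  76  81  78  76  71  61  50  38  29  35]]
0.08 [[348.2, 207.2], [362.6, 201.2], [359.8, 198.3], [345.5, 204.2]]
0.075 [[348.1, 208.7], [362.4, 202.7], [359.7, 199.8], [345.4, 205.7]]
```

```bash
python3 - <<'E'
from h import *
import cv2
# slot centre by centroids
for n,b,bg,hi in(("top",(314,167,328,185),62.5,110),("side",(344,196,366,209),76.5,None)):
    im=cv2.imread(f"pics/{n}0.png").astype(float).mean(2);r=im[b[1]:b[3],b[0]:b[2]]
    w=np.clip((r-bg)/(hi-bg),0,1) if hi else np.clip(abs(r-bg)/25,0,1);w[w<.2]=0
    v,u=np.mgrid[b[1]:b[3],b[0]:b[2]]
    uv=((w*u).sum()/w.sum(),(w*v).sum()/w.sum());print(n,np.round(uv,2),"area px",w.sum().round(1),"slot",ray(n,uv,.0775 if hi else .08).round(4))
    # direction from second moments of world points
    pts=np.array([ray(n,(a,c),.08)[:2] for a,c in zip(u[w>.3],v[w>.3])]);C=np.cov(pts.T,aweights=w[w>.3]);e=np.linalg.eigh(C)[1][:,1];print("yaw",np.arctan(e[1]/e[0]))
# blade right edge
g=cv2.imread("pics/side10.png").astype(float).mean(2)
st=ctrl.get_state();p=st["position"];Rt=R.from_rotvec(st["tool_rot"]);ax=Rt.apply([1,0,0]);ay=Rt.apply([0,1,0]);print("p",p,"x",ax.round(3),"y",ay.round(3))
sg=np.sign(ay[1])
for v in(174,176,178,180,182):
    row=g[v,358:368];e=357.5+10-((row-45)/142).clip(0,1).sum()
    f=lambda q:proj("side",p+ax*q[0]-ay*sg*.005+np.array([0,0,q[1]]))-[e,v]
    s=least_squares(f,[.02,-.05],x_scale=.01).x;print(v,round(e,2),"edge at tool x mm",s[0]*1000,"z",s[1])
E
```

```text
top [320.08 176.09] area px 48.0 slot [ 0.5711 -0.056   0.0775]
yaw 0.33528061926913105
side [354.23 202.69] area px 70.8 slot [ 0.5734 -0.0585  0.08  ]
yaw 0.3311038631826868
p [ 0.57273908 -0.05435223  0.19868036] x [ 0.952  0.307 -0.   ] y [ 0.307 -0.952 -0.001]
174 363.7 edge at tool x mm 18.809874840631508 z -0.03502390388787415
176 363.62 edge at tool x mm 19.16916894578339 z -0.04125740469383091
178 363.26 edge at tool x mm 18.68609711315347 z -0.047185696296538834
180 363.12 edge at tool x mm 18.887736982185093 z -0.053452518426751534
182 362.82 edge at tool x mm 18.57429539767045 z -0.0595486437313163
```

In the same (side) camera, the slot centre is (.5734,-.0585) with yaw ≈ .32, and the gauge sits about 1.2 mm towards −x in the jaws. The target TCP is therefore about (.5744,-.0581).

```bash
python3 -c "
from h import *
plan([.5744,-.0581,.160],.322+np.pi/2)"
```

```text
t 14.15 pos [ 0.5727 -0.0544  0.1987] shift mm [ 0.4  4.1 38.7] turn [[0.0, 0.001, 3.132], [-0.001, 0.0, -0.01]] q7 -1.11 F [-0.9  0.1 -2.5] g 0.157
```

```bash
python3 -m creep '[[[0,0.4,2,10,0,0,-0.01],[0,0.4,4,20,0,0,-0.01],[0,0.4,4,30,0,0,-0.01],[0,0.4,4,38,0,0,-0.01],[0,0.4,4,38,0,0,-0.01]]]' 60;python3 -m creep '[[[0,0,0,0,0,0,0],[0,0,0,0,0,0,0],[0,0,0,0,0,0,0]]]' 60; python3 -c "
from h import *
plan([.5744,-.0581,.160],.322+np.pi/2)"
```

```text
time: 14.65
position: [0.5732, -0.0597, 0.1589]
tool_rot: [-3.101, -0.499, 0.005]
ft_force: [-0.1, 0.3, -2.6]
grip_width: 0.153
time: 14.95
position: [0.5748, -0.0598, 0.1613]
tool_rot: [-3.101, -0.499, -0.002]
ft_force: [-0.9, 0.5, -2.1]
grip_width: 0.159
t 14.95 pos [ 0.5748 -0.0598  0.1613] shift mm [ 0.2 -1.8  1.3] turn [[-0.002, 0.0, 3.139], [-0.0, -0.001, -0.003]] q7 -1.08 F [-0.9  0.5 -2.1] g 0.159
```

```bash
python3 -m creep '[[[0,0,-1.5,1,0,0,0],[0,0,-1.5,1,0,0,0]]]' 60; python3 - <<'E'
from h import *
import cv2
plan([.5744,-.0581,.160],.322+np.pi/2)
g=np.mean([ctrl.get_image('side').astype(float) for _ in range(4)],0)[:,:,::-1];cv2.imwrite('pics/side11.png',g)
b=np.clip((g[165:225,325:395]-20)*3.5,0,255).astype(np.uint8)
cv2.imwrite('pics/p11.png',cv2.resize(b,None,fx=10,fy=10,interpolation=cv2.INTER_NEAREST))
g=g.mean(2)
for v in range(184,208,2):print(v,g[v,342:372].astype(int))
E
```

```text
time: 15.15
position: [0.574, -0.058, 0.1599]
tool_rot: [-3.101, -0.5, -0.0]
ft_force: [0.2, 0.6, -1.0]
grip_width: 0.153
t 15.15 pos [ 0.574  -0.058   0.1599] shift mm [ 0.4  0.2 -0.1] turn [[-0.0, 0.001, 3.139], [-0.001, -0.0, -0.002]] q7 -1.08 F [ 0.2  0.6 -1. ] g 0.153
184 [ 39  37  54  60  68  69  70  70  71  50  16  10  17  25  44  57  56  68
  66  61  52  46  67 135 158 194 193 190 187 187]
186 [ 41  40  40  41  46  59  69  67  67  67  62  54  69  67  61  54  48  48
  44  46  46  37 153 191 189 187 186 182 182 184]
188 [ 41  42  40  40  40  39  47  61  66  59  53  50  45  46  43  45  46  47
  47  45  46  39 157 190 187 186 181 184 187 187]
190 [ 41  39  43  39  40  41  42  42  46  46  45  44  46  45  46  43  46  45
  46  48  46  42  57 100 167 192 189 186 186 186]
192 [ 42  42  38  41  41  40  42  42  47  46  45  47  48  45  45  45  45  44
  44  48  46  46  39  36  30  97 160 189 188 186]
194 [ 42  40  41  41  42  41  40  42  47  43  46  44  45  46  44  46  45  46
  47  48  46  42  40  38  39  37  29  96 170 188]
196 [40 40 40 39 40 41 42 41 47 46 45 45 45 47 46 46 46 46 47 48 47 41 41 41
 42 42 41 37 35 78]
198 [39 63 41 38 39 42 43 42 48 46 46 45 45 45 46 46 46 46 49 45 44 42 43 45
 41 41 42 41 43 39]
200 [38 40 40 38 37 42 42 43 47 48 45 46 45 47 42 38 34 28 24 28 36 42 41 41
 41 41 39 41 42 40]
202 [39 40 39 42 42 36 42 45 48 41 35 40 30 26 25 26 25 30 29 30 40 65 70 87
 87 89 89 66 42 42]
204 [82 64 39 39 39 29 30 28 26 25 28 27 26 30 31 35 65 65 74 87 84 84 85 82
 84 85 87 89 81 42]
206 [81 82 85 66 42 37 31 24 29 36 37 38 41 40 88 87 85 83 83 83 83 86 84 85
 86 78 68 57 42 42][ WARN:0@4.199] global loadsave.cpp:1063 imwrite_ Unsupported depth image for selected encoder is fallbacked to CV_8U.
```

View pics/p11.png

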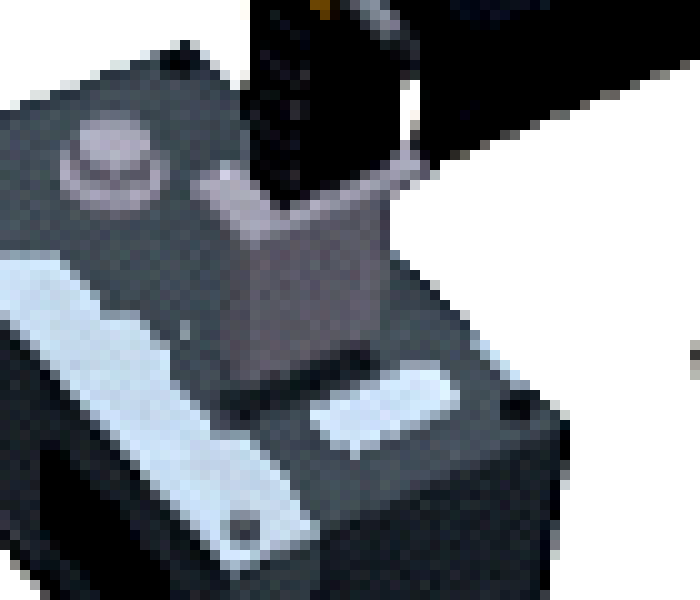

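The blade hovers straight over the dark slot: the blade's front face spans columns 350–363 and the slot 346–362.5. I'll descend gently while watching the force.

```bash
python3 -m creep '[[[0,0,0,2,0,0,0],[0,0,0,4,0,0,0],[0,0,0,6,0,0,0],[0,0,0,7,0,0,0],[0,0,0,7,0,0,0]]]' 60;python3 -m creep '[[[0,0,0,1,0,0,0],[0,0,0,2,0,0,0],[0,0,0,3,0,0,0],[0,0,0,3,0,0,0]]]' 60; python3 -c "
from h import *
plan([.5744,-.0581,.160],.322+np.pi/2)"
```

```text
time: 15.85
position: [0.5738, -0.0584, 0.1525]
tool_rot: [-3.101, -0.499, 0.001]
ft_force: [-0.6, 0.5, -2.8]
grip_width: 0.159
time: 16.25
position: [0.5738, -0.0584, 0.1496]
tool_rot: [-3.101, -0.499, 0.0]
ft_force: [-0.3, -0.1, -2.4]
grip_width: 0.155
t 16.25 pos [ 0.5738 -0.0584  0.1496] shift mm [  0.6  -0.1 -10.4] turn [[0.0, 0.001, 3.139], [-0.0, 0.0, -0.003]] q7 -1.08 F [-0.3 -0.1 -2.4] g 0.155
```

```bash
python3 -m creep '[[[0,0,0,1,0,0,0],[0,0,0,2,0,0,0],[0,0,0,3,0,0,0],[0,0,0,4,0,0,0],[0,0,0,4,0,0,0]]]' 60;python3 -m creep '[[[0,0,0,1,0,0,0],[0,0,0,2,0,0,0],[0,0,0,3,0,0,0],[0,0,0,4,0,0,0],[0,0,0,4,0,0,0]]]' 60
```

```text
time: 16.75
position: [0.5738, -0.0584, 0.1456]
tool_rot: [-3.101, -0.499, 0.0]
ft_force: [-0.2, -0.3, -2.1]
grip_width: 0.157
time: 17.25
position: [0.5738, -0.0584, 0.1416]
tool_rot: [-3.101, -0.499, 0.001]
ft_force: [-0.5, -0.4, -0.6]
grip_width: 0.156
```

```bash
python3 -m creep '[[[0,0,0,2,0,0,0],[0,0,0,4,0,0,0],[0,0,0,6,0,0,0],[0,0,0,8,0,0,0],[0,0,0,8,0,0,0]]]' 60;python3 -c "
from h import *
plan([.5744,-.0581,.1172],.322+np.pi/2)"
```

```text
time: 17.75
position: [0.5738, -0.0584, 0.1334]
tool_rot: [-3.101, -0.499, 0.001]
ft_force: [-1.4, 0.1, -1.4]
grip_width: 0.155
t 17.75 pos [ 0.5738 -0.0584  0.1334] shift mm [ 0.7 -0.1 16.2] turn [[0.001, 0.001, 3.139], [-0.0, 0.0, -0.003]] q7 -1.07 F [-1.4  0.1 -1.4] g 0.155
```

```bash
python3 -m creep '[[[0,0,0,2,0,0,0],[0,0,0,4,0,0,0],[0,0,0,6,0,0,0],[0,0,0,8,0,0,0],[0,0,0,8,0,0,0]]]' 60;python3 -m creep '[[[0,0,0,2,0,0,0],[0,0,0,4,0,0,0],[0,0,0,6,0,0,0],[0,0,0,8,0,0,0],[0,0,0,8,0,0,0]]]' 60;python3 -m creep '[[[0,0,0,0,0,0,0],[0,0,0,0,0,0,0],[0,0,0,0,0,0,0]]]' 60; python3 -c "
from h import *
import cv2
plan([.5744,-.0581,.1172],.322+np.pi/2)
g=ctrl.get_image('side')[130:330,280:440,::-1]
cv2.imwrite('pics/p12.png',cv2.resize(cv2.convertScaleAbs(g,alpha=2.2),None,fx=3,fy=3,interpolation=cv2.INTER_CUBIC))"
```

```text
time: 18.25
position: [0.5738, -0.0583, 0.1254]
tool_rot: [-3.101, -0.499, 0.001]
ft_force: [0.7, -0.7, -2.3]
grip_width: 0.157
time: 18.75
position: [0.5737, -0.0583, 0.1174]
tool_rot: [-3.101, -0.499, 0.001]
ft_force: [0.4, 0.0, -2.2]
grip_width: 0.158
time: 19.05
position: [0.574, -0.0584, 0.1179]
tool_rot: [-3.101, -0.499, -0.0]
ft_force: [0.2, 0.2, -2.9]
grip_width: 0.158
t 19.05 pos [ 0.574  -0.0584  0.1179] shift mm [ 0.5 -0.2  0.7] turn [[-0.0, 0.0, 3.139], [-0.0, -0.0, -0.003]] q7 -1.06 F [ 0.2  0.2 -2.9] g 0.158
```

View pics/p12.png

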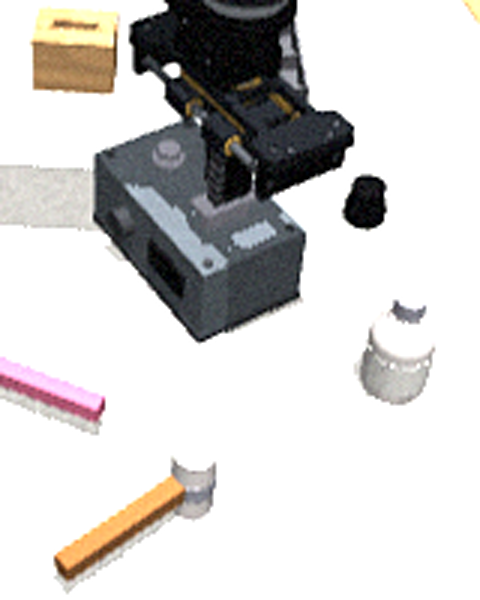

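The blade is in the slot at crop (225,205), with the flange above the checker's top and no contact force. The peg at (168,150) is down, and the mallet at (193,485), bottle and loupe are standing. By TCP height the depth is about 34.5 mm. Handing in.

```bash
python3 -c "
from bench import ctrl
print(ctrl.close_job())"
```

```text
the job is handed in; nothing more can be done
None
```

I knocked the peg down with the white-headed mallet and stood the mallet back on the bench. I then took the gauge out of its stand and lowered it into the slot. I handed the job in at about 19 s with the gauge still gripped.

**What the last checks showed:**
- **Peg:** The wrist force jumped to about 20 N at the end of the press, which I take as the stop. The peg looked low in the pictures and the slot had turned dark. I did not measure its travel directly.
- **Depth:** About 34.5 mm of blade is inside, leaving the flange about 20 mm above the checker's top. This comes from the TCP height and assumes the gauge did not slip in the jaws. The picture agreed in kind, but I did not measure the depth from it.
- **Forces:** The final wrist reading was about the gauge's own weight (2.9 N), so nothing was pressing sideways or up.
- **Other items:** In the last picture the mallet, bottle and loupe were standing. The tray was out of that crop; I last saw it unmoved just before the gauge was gripped. I never reached for the pink or orange look-alikes.

**Where measurements disagreed:**
- **Slot position:** The top and side cameras differed by about 3 mm. I used the side camera, which saw both the slot and the blade, and the blade went in with only light contact.
- **Mallet position:** The two estimates differed by about 6 mm. I shifted the gripper about 9 mm back along the handle before closing on it.

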